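Check a shaker lid on the thread gauge and sort it

TASK

Take the yellow shaker lid from the blue mat and screw it clockwise onto the steel thread gauge, gently and without forcing it, until it will turn no further. Then unscrew it: if it went fully home against the collar put it into the green tub, if it stopped short of the collar put it into the red tub. Leave the glass jars alone.

Things in the scene. Friction and masses are not known exactly. Their poses are not given: they have to be found in the camera images.
- lid_center (a point): round ribbed yellow plastic screw lid, 54 mm across, 32 mm high, 35 to 65 g, open below, standing upright on the blue mat. This point: on its axis, half-way up. Inside, four 3.5 mm pins, centred 5 mm above the rim, point inwards from its +x, +y, -x, -y sides; four black bars on top mark these directions. It may be good, or bad inside, which cannot be seen.
- gauge: steel thread gauge fixed to the counter, origin under its 100 x 100 x 12 mm base plate. Four red lines on the plate mark its +x, +y, -x, -y. With a lid's black bars in line with the red lines (any quarter turn) it slips about 11 mm down over the stem until its rim is 6 to 7 mm above the collar, resting on the thread; in any other yaw it rests higher and needs up to 1.6 rad more turning.
- gauge_collar (a point): top centre of the gauge's dark collar (52 mm across, 40 mm above the counter). From bars-on-lines a good lid turned clockwise (seen from above) meets the collar after about 1.3 rad, its centre then 16 mm above this point, and is tight by 1.7 rad. A bad one is solid after 0.7 to 1.1 rad with a gap of about 3.5 mm. More than 60 N between lid and gauge, both flanks together, is forcing it.
- gauge_nose (a point): top centre of the stem: a threaded steel stem on the collar, 17.5 mm high and 46 mm across its thread, with a 10 mm nose on it that ends here, 23.5 mm above the collar. Right-handed four-start thread: a lid sinks 5.1 mm per radian clockwise. Play about 1.5 mm up and down and 1.5 mm sideways. The same turn back frees the lid; it cannot be pulled straight off.
- mat_blue: blue plastic mat 90 x 90 x 4 mm, flat on the counter; origin at the centre of its underside. The lid stands near its centre.
- tub_green: open green plastic tub fixed to the counter, 160 x 160 mm, 55 mm high, walls and floor 4 mm; origin at the centre of its underside; for lids that go fully home
- tub_red: open red plastic tub fixed to the counter, same size and origin; for lids that stop short
- jar_1: open glass shaker jar, 64 mm diameter, 90 mm high, standing; origin at the centre of its underside; not to be disturbed
- jar_2: the other glass jar, the same; not to be disturbed
Mind the look-alikes: they are no part of the job. What is meant by the tub_red is not black or purple, and is the larger of those in its own colour.

How it is judged (in metres and radians):
On the way:
1. the lid has been screwed onto the gauge as far as it goes: a good one down to the collar (gap under 1.5 mm), a bad one to within 1.2 mm of its stop (((horizontal distance between lid_center and gauge_collar below 0.004 m and z of lid_center in the frame of gauge_collar below 0.0175 m and angle between lid_center's own z axis and vertical below 0.08 rad) or (x of lump_c0 in the frame of lid below 0.0075 m and (horizontal distance between lid_center and gauge_collar below 0.004 m and z of lid_center in the frame of gauge_collar below 0.0206 m and angle between lid_center's own z axis and vertical below 0.08 rad)))), for 0.2 s.
At the end, for the whole second after the job is handed in: The lid lies still in the tub that its check called for (green if it is one that goes fully home, red if it is one that stops short), its centre inside the walls and below the rim (((x of lump_c0 in the frame of lid above 0.0075 m and x of lid_center in the frame of tub_green between -0.077 and 0.077 m and y of lid_center in the frame of tub_green between -0.077 and 0.077 m and z of lid_center in the frame of tub_green between 0 and 0.045 m and linear speed of lid below 0.02 m/s) or (x of lump_c0 in the frame of lid below 0.0075 m and x of lid_center in the frame of tub_red between -0.077 and 0.077 m and y of lid_center in the frame of tub_red between -0.077 and 0.077 m and z of lid_center in the frame of tub_red between 0 and 0.045 m and linear speed of lid below 0.02 m/s))); the robot touches nothing.
It fails at once if the lid is forced on the gauge (more than 60 N between them) (contact force between lid and gauge above 60 N).
It fails at once if a jar is shifted more than 30 mm or tipped (distance of any of jar_1, jar_2 from where it was at the start of the episode above 0.03 m or angle between any of jar_1, jar_2's own z axis and vertical above 0.4 rad).
It also fails if it takes over 70 s, if anything falls off the work surface, if the arm or the gripper's body presses on something with over 40 N, if the wrist force passes 120 N, or if a joint passes its speed limit or range.

ROBOT

A 6-joint arm with a two-finger parallel gripper is mounted at the origin on the work surface. World frame = base frame: x ahead of the robot, y to its left, z up, the work surface at z = 0. Lengths are in m, angles in degrees, forces in N, time in s.
With the tool pointing down it reaches from about 0.325 to 0.85 m from the base axis. Payload 15.5 kg.
Tool frame: the origin (TCP) lies midway between the tips of the shut fingers; the grasp point (between the pads) lies 19 mm behind it; z points along the fingers, x is the direction in which the jaws open and shut, and the axes are right-handed (so a half turn about z gives the same grasp; the last joint's range is limited). The gripper opens to 91 mm and grips with 3 to 60 N. Pads are 32 mm wide; open, the fingers measure 118 mm over their backs; the gripper's body (76 mm by 178 mm) begins 60 mm behind the grasp point.
Start: joints at [65.46, 28.281, 77.091, -0, 74.628, -5.472], TCP at [0.204, 0.591, 0.178] pointing down, gripper open.
Joint ranges: [-166.48, 166.48], [-47.26, 123.95], [12.59, 153.08], [-70.14, 250.14], [6.76, 159.57], [-176.63, 176.63]. Speed limits (degrees/s): [108.29, 108.29, 147.25, 172.46, 172.46, 172.46].

INTERFACE

Orientations are given as [roll, pitch, yaw] about the fixed x, y, z axes, in that order (R = Rz(yaw) Ry(pitch) Rx(roll)).
In Python, from plant import arm, capture, camera_model, order gives the robot as it stands.
- The arm moves only by the tool carry_out, never from a script. Its arguments are lists of equal length, an entry for each row: "linear": the shift along the tool's x, y, z in mm, a list of three; "yaw": the turn about the tool's z in rad; "fingers": the opening, from -1 (shut) to 1 (fully open). In form: {"linear": [[x, y, z], ...], "yaw": [yaw, ...], "fingers": [fingers, ...]}. A call has exactly 10 rows; each row shifts and turns the commanded pose from where the row before left it, along the tool's axes as they then stand; what a row does not reach is not made up. A row lasts 1/8 s, in which the tool goes at most 62.5 mm and 10.7 degrees, less where a joint would pass 70% of its speed; a pose out of reach is approached as far as the arm can. A call with a gripper value outside its range is refused whole. The fingers move at their own pace and stop on an object; "squeeze" is the grip in N (left out, the last holds). Time passes only in rows, so rows that do not move let the fingers close, or fill a call up. It gives the time, the measured TCP pose, the force and the opening at its end, in the units of the state.
- arm.state(): the state, without advancing time (a new reading comes with each control period).
- capture(name): name is "side" or "top" or "wrist"; returns the picture (400x640x3 uint8, red, green, blue); there is no depth.
- camera_model(name): a dict with "K" (3x3 intrinsics, pixels), "cam_to_world" (4x4, takes a point from camera to world coordinates). Camera axes: x right, y up, looking along -z (the intrinsics and any distortion apply to the point x, -y, -z); pixel columns grow to the right and rows downward; lengths in m; the calibration is good to about 2 mm. The wrist camera is an equidistant fisheye: a pixel r from the principal point sees the ray r / f radians off the axis. A picture is of the moment at which its call begins: read the wrist's pose just before it. camera_model takes no time and is no camera call; for the wrist camera it gives the pose at the moment of the call.
- order.finish_job(): hands the job in, once; it reports no verdict.
The state is a dict: "t": time; "qpos": joint angles; "joint_vel": joint speeds; "joint_efforts": joint torques, N m; "eef_pos": TCP position; "tool_rot": TCP orientation; "wrist_force": force on the tool from outside, world axes, zero at the start; "torque": the same for the moment, N m; "grip_width": finger opening in m.
Only numpy, scipy, OpenCV 4.12 (cv2) and the standard library are available. Lean on these libraries where they do the work, as an engineer would, in place of code of your own. Each camera call takes 0.05 s, during which the arm holds its last target. There are 200 camera calls.

## Working session

There is one attempt and no reset: what is moved stays moved. The work goes in short steps, Python scripts to look and compute and a tool call to move; the robot and the scene stay as the last step left them, time stands still between calls to the robot, and variables do not carry over. Pictures are saved under pics/ and viewed, about 8 in all and at most 12, crops included, and the job is handed in when it is done.

Besides the shell and the picture viewer there is one more tool, called after "Emit:" by a JSON object that holds its "fn" and its "kwargs", one argument or row to a line. carry_out: Moves the arm, as the interface text tells. Its arguments: {"type":"object","properties":{"linear":{"type":"array","items":{"type":"array","items":{"type":"number"}}},"yaw":{"type":"array","items":{"type":"number"}},"fingers":{"type":"array","items":{"type":"number"}},"squeeze":{"type":"number"}},"required":["linear","yaw","fingers"]}

```bash
mkdir -p pics; cat > h.py <<'E'
import numpy as np,cv2
from plant import arm,capture,camera_model,order
def ray(m,u,v,fish=False):
    K=np.array(m["K"]);T=np.array(m["cam_to_world"])
    x=(u-K[0,2])/K[0,0];y=(v-K[1,2])/K[1,1]
    if fish:
        r=np.hypot(x,y);s=np.sin(r)/r if r>1e-9 else 1;d=np.array([x*s,-y*s,-np.cos(r)])
    else: d=np.array([x,-y,-1])
    return T[:3,3],T[:3,:3]@d
def onz(m,u,v,z,fish=False):
    o,d=ray(m,u,v,fish);return o+d*(z-o[2])/d[2]
def save(n,im): cv2.imwrite("pics/"+n,im[...,::-1])
E
python3 - <<'E'
from h import *
for n in("top","side","wrist"):
    m=camera_model(n);im=capture(n);save(n+"0.png",im);print(n,np.round(m["K"],1).tolist(),np.round(m["cam_to_world"],3).tolist(),[k for k in m])
print(arm.state())
E
```

```text
top [[391.6, 0.0, 320.9], [0.0, 391.6, 200.6], [0.0, 0.0, 1.0]] [[-0.017, 0.992, -0.126, 0.394], [-1.0, -0.016, 0.008, -0.118], [0.006, 0.126, 0.992, 1.145], [0.0, 0.0, 0.0, 1.0]] ['K', 'cam_to_world']
side [[423.9, 0.0, 313.1], [0.0, 423.9, 196.8], [0.0, 0.0, 1.0]] [[0.758, 0.346, -0.553, -0.161], [-0.652, 0.37, -0.662, -0.892], [-0.025, 0.862, 0.506, 0.68], [0.0, 0.0, 0.0, 1.0]] ['K', 'cam_to_world']
wrist [[309.7, 0.0, 317.6], [0.0, 309.7, 198.8], [0.0, 0.0, 1.0]] [[0.327, -0.911, -0.252, 0.133], [0.945, 0.315, 0.088, 0.615], [-0.001, -0.267, 0.964, 0.384], [0.0, 0.0, 0.0, 1.0]] ['K', 'cam_to_world']
{'t': 0.15, 'qpos': array([ 6.54572188e+01,  2.83058312e+01,  7.71179208e+01,  6.92677277e-05,
        7.46277394e+01, -5.47024421e+00]), 'joint_vel': array([ 0.05907934, -0.08349642,  0.01978573, -0.02516315, -0.05684353,
       -0.04019448]), 'joint_efforts': array([ 1.60148866e-03, -8.79198074e+01, -3.82052422e+01,  7.04653538e-02,
        5.02374640e-02,  8.23534538e-05]), 'eef_pos': array([0.2040794 , 0.59041347, 0.17709099]), 'tool_rot': array([-1.79995025e+02,  5.12505015e-02,  7.09274469e+01]), 'wrist_force': array([-0.48799065,  0.46789641, -0.20552824]), 'torque': array([ 0.00939585, -0.03422899, -0.06595984]), 'grip_width': 0.091822091019392}
```

View pics/top0.png

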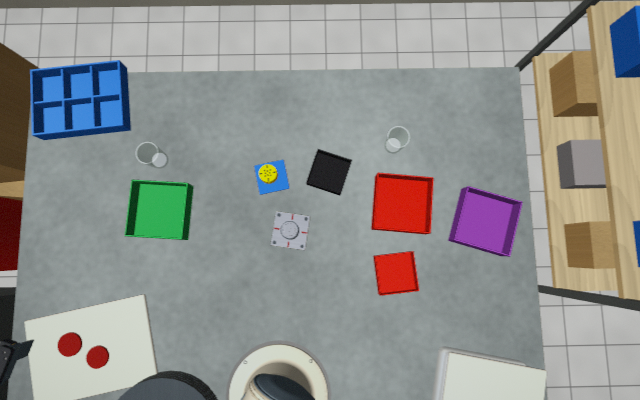

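View pics/side0.png

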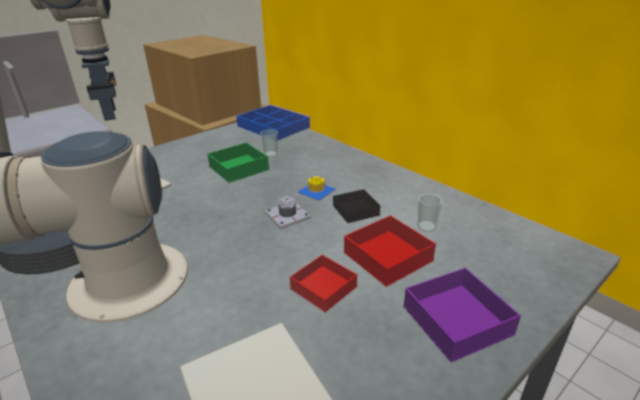

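The top view shows the yellow lid on the blue mat at (268,174), the gauge at (290,230), the green tub at (160,210), and jars at (150,155) and (397,138). There are two red tubs: the larger at (403,203), which fits the description, and a smaller one at (396,272). The purple one at (485,221) and the black one at (329,172) are not meant. Next I measure these and enlarge the relevant area.

```bash
python3 - <<'E'
from h import *
m=camera_model("top");im=cv2.imread("pics/top0.png");hsv=cv2.cvtColor(im,cv2.COLOR_BGR2HSV)
def mask(lo,hi,box):
    k=cv2.inRange(hsv,lo,hi);z=np.zeros_like(k);x0,y0,x1,y1=box;z[y0:y1,x0:x1]=k[y0:y1,x0:x1];return z
def rect(n,k,z):
    c=max(cv2.findContours(k,0,1)[0],key=cv2.contourArea);r=cv2.minAreaRect(c);b=cv2.boxPoints(r)
    P=np.array([onz(m,u,v,z)[:2] for u,v in b]);print(n,np.round(r[0],1),P.mean(0).round(4),"sides",np.linalg.norm(P[1]-P[0]).round(3),np.linalg.norm(P[2]-P[1]).round(3),"R",np.hypot(*P.mean(0)).round(3),np.degrees(np.arctan2(*(P[1]-P[0])[::-1])).round(1))
rect("lid",mask((20,120,100),(35,255,255),(240,150,300,200)),.036)
rect("mat",mask((100,120,80),(125,255,255),(240,150,300,200)),.004)
rect("gauge",mask((0,0,145),(180,60,255),(262,203,318,258)),.012)
rect("green",mask((45,100,50),(80,255,255),(100,160,210,260)),.055)
rect("red",mask((0,150,90),(8,255,255),(360,160,445,245)),.055)
rect("redS",mask((0,150,90),(8,255,255),(360,246,445,300)),.03)
for n,p in(("j1",(150,155)),("j2",(397,138))):print(n,onz(m,*p,.045).round(3))
a=cv2.resize(im[145:260,240:330],None,fx=5,fy=5,interpolation=2);b=cv2.resize(im[160:300,365:440],None,fx=4,fy=4)
c=np.zeros((575,760,3),np.uint8);c[:575,:450]=a;c[:560,455:755]=b;cv2.imwrite("pics/c1.png",c)
E
```

```text
lid [267.5 173.5] [0.6152 0.0257] sides 0.049 0.05 R 0.616 -90.9
mat [271.3 176.6] [0.6121 0.0186] sides 0.09 0.089 R 0.612 -79.3
gauge [289.5 230. ] [ 0.4536 -0.0347] sides 0.16 0.156 R 0.455 -90.9
green [158.6 209.2] [0.5155 0.327 ] sides 0.16 0.183 R 0.61 -0.9
red [402.6 203.1] [ 0.5217 -0.3558] sides 0.163 0.166 R 0.631 -6.0
redS [395.9 272.9] [ 0.3271 -0.3338] sides 0.113 0.111 R 0.467 -83.5
j1 [0.673 0.361 0.045]
j2 [ 0.712 -0.35   0.045]
```

View pics/c1.png

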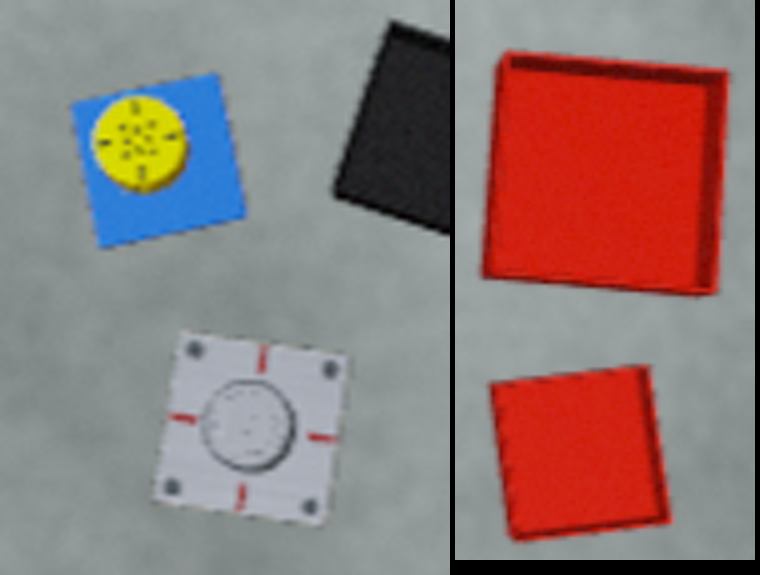

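The enlarged crop confirms that the upper red tub (about 163 mm) is the larger. It also shows the lid's bars and the gauge's red lines: the lid has to turn about 13° clockwise to line up. Now I move over the lid.

Emit:
{"fn": "carry_out", "kwargs": {
  "linear": [
    [-33,48,-2],
    [-33,48,-2],
    [-33,48,-2],
    [-33,48,-2],
    [-33,48,-2],
    [-33,48,-2],
    [-33,48,-2],
    [-33,48,-2],
    [-33,48,-2],
    [-33,48,-2]
  ],
  "yaw": [0,0,0,0,0,0,0,0,0,0],
  "fingers": [1,1,1,1,1,1,1,1,1,1]
}}

```text
t: 1.4
eef_pos: [0.5509, 0.1203, 0.1975]
tool_rot: [-180.0, -0.0, 70.9]
wrist_force: [0.5, 0.1, -0.2]
grip_width: 0.0909
```

Emit:
{"fn": "carry_out", "kwargs": {
  "linear": [
    [-25,30,0],
    [-25,30,0],
    [-20,33,0],
    [0,0,0],
    [0,0,0],
    [0,0,0],
    [0,0,0],
    [0,0,0],
    [0,0,0],
    [0,0,0]
  ],
  "yaw": [0,0,0,0,0,0,0,0,0,0],
  "fingers": [1,1,1,1,1,1,1,1,1,1]
}}

```text
t: 2.65
eef_pos: [0.615, 0.0255, 0.1975]
tool_rot: [180.0, 0.0, 70.9]
wrist_force: [0.0, 0.4, -0.3]
grip_width: 0.0908
```

```bash
cat > w.py <<'E'
from h import *
import sys
def look(n):
    s=arm.state();m=camera_model("wrist");im=capture("wrist");save(n+".png",im)
    np.savez("pics/"+n,K=m["K"],cam_to_world=m["cam_to_world"]);return s,m,im
def yel(im):
    hsv=cv2.cvtColor(im,cv2.COLOR_RGB2HSV);k=cv2.inRange(hsv,(20,120,80),(35,255,255))
    return k
E
python3 - <<'E'
from w import *
s,m,im=look("w1");print(s["eef_pos"],s["tool_rot"],s["t"],s["qpos"].round(1))
E
```

```text
[0.61504375 0.0254989  0.19753819] [1.79999353e+02 6.93871432e-04 7.09355794e+01] 2.65 [ -3.2  26.5  77.   -0.   76.5 -74.1]
```

View pics/w1.png

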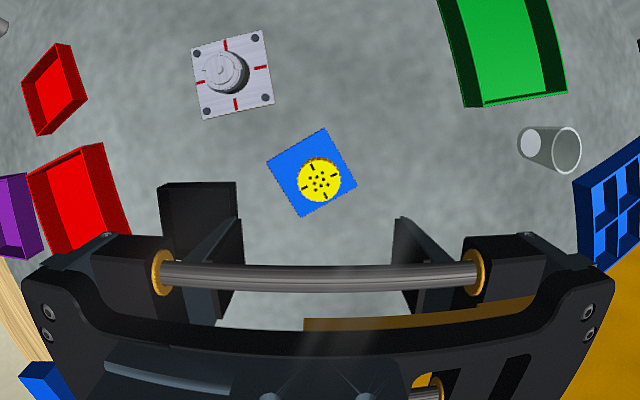

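The wrist view shows the lid at (319,180) with its black bars, and the gauge plate at (232,75) with red lines at (226,44), (236,104), (262,67) and (203,81). I measure both.

```bash
python3 - <<'E'
from w import *
m=dict(np.load("pics/w1.npz"));im=cv2.imread("pics/w1.png")[...,::-1].copy()
hsv=cv2.cvtColor(im,cv2.COLOR_RGB2HSV)
def mw(pts,z): return np.array([onz(m,u,v,z,True)[:2] for u,v in pts])
def fit(P):
    A=np.c_[2*P,np.ones(len(P))];s=np.linalg.lstsq(A,(P**2).sum(1),rcond=None)[0];return s[:2],np.sqrt(s[2]+s[:2]@s[:2])
# lid top
k=yel(im);k[:, :270]=0;k[:,370:]=0;k[230:]=0
c=max(cv2.findContours(k,0,1)[0],key=cv2.contourArea)
h=cv2.convexHull(c)[:,0].astype(float)
P=mw(h,.036);ce,r=fit(P);print("lid all",ce.round(4),r.round(4))
(u0,v0),_=cv2.minEnclosingCircle(c);print(u0,v0,mw([(u0,v0)],.036).round(4))
dark=((hsv[...,2]<90)*255).astype(np.uint8);z=np.zeros_like(dark);cv2.fillConvexPoly(z,cv2.convexHull(c),255);dark&=z
n,_,st,cc=cv2.connectedComponentsWithStats(dark)
bars=[]
for i in range(1,n):
    p=mw([cc[i]],.036)[0]-ce
    if st[i,4]>=8 and .014<np.hypot(*p)<.025: bars.append(p);print("bar",st[i,4],cc[i].round(1),np.hypot(*p).round(4),np.degrees(np.arctan2(p[1],p[0])).round(1))
# gauge red
k=cv2.inRange(hsv,(0,120,80),(10,255,255))|cv2.inRange(hsv,(170,120,80),(180,255,255));z=np.zeros_like(k);z[25:125,185:280]=k[25:125,185:280]
n,_,st,cc=cv2.connectedComponentsWithStats(z)
L=[];
for i in range(1,n):
    if st[i,4]>10:L.append(mw([cc[i]],.012)[0]);print("red",st[i,4],cc[i].round(1),L[-1].round(4))
L=np.array(L);g=L.mean(0);print("gauge",g.round(4))
for l in L-g:print(np.hypot(*l).round(4),np.degrees(np.arctan2(l[1],l[0])).round(1))
# tcp projection ground
E
```

```text
lid all [0.6181 0.0259] 0.0266
319.0 179.0 [[0.6179 0.0265]]
bar 15 [311.8 166.6] 0.0177 -171.7
bar 11 [333.6 174.4] 0.0193 89.7
bar 11 [304.2 187.1] 0.0201 -80.3
bar 11 [325.2 195.4] 0.0217 3.0
red 28 [225.1  45.2] [ 0.4146 -0.0308]
red 38 [259.7  66.9] [0.4605 0.0021]
red 26 [200.1  81.9] [ 0.4473 -0.0786]
red 33 [235.1 103.7] [ 0.4935 -0.0438]
gauge [ 0.454  -0.0378]
0.04 169.9
0.0404 80.7
0.0414 -99.3
0.04 -8.7
```

Emit:
{"fn": "carry_out", "kwargs": {
  "linear": [
    [2,5,0],
    [0,0,17],
    [0,0,17],
    [0,0,17],
    [0,0,17],
    [0,0,17],
    [0,0,17],
    [0,0,17],
    [0,0,17],
    [0,0,17]
  ],
  "yaw": [0,0.1745,0.1745,0.1745,0.1745,0.1745,0.1745,0.1745,0.1745,0.1745],
  "fingers": [1,1,1,1,1,1,1,1,1,1]
}}

```text
t: 3.95
eef_pos: [0.6209, 0.0257, 0.0439]
tool_rot: [-180.0, -0.0, -19.4]
wrist_force: [-0.2, 0.4, -1.0]
grip_width: 0.0915
```

Emit:
{"fn": "carry_out", "kwargs": {
  "linear": [
    [0,0,12],
    [0,0,12],
    [0,0,10],
    [0,0,0],
    [0,0,0],
    [0,0,0],
    [0,0,0],
    [0,0,0],
    [0,0,0],
    [0,0,0]
  ],
  "yaw": [0,0,0,0,0,0,0,0,0,0],
  "fingers": [1,1,0.5,-1,-1,-1,-1,-1,-1,-1],
  "squeeze": 8
}}

```text
t: 5.2
eef_pos: [0.6205, 0.0257, 0.0105]
tool_rot: [-180.0, -0.0, -19.1]
wrist_force: [-0.3, -0.2, 0.1]
grip_width: 0.0138
```

The opening of 14 mm means the fingers have not closed on the lid, so I look before going on.

```bash
python3 - <<'E'
from w import *
s,m,im=look("w2");t=capture("top");save("top2.png",t);print(s["grip_width"],s["t"])
c=np.zeros((400,760,3),np.uint8);c[:,:440]=im[:,100:540];c[:400,445:760]=cv2.resize(t[140:260,235:330],(315,400));save("c2.png",c)
E
```

```text
0.013807769108159186 5.2
```

View pics/c2.png

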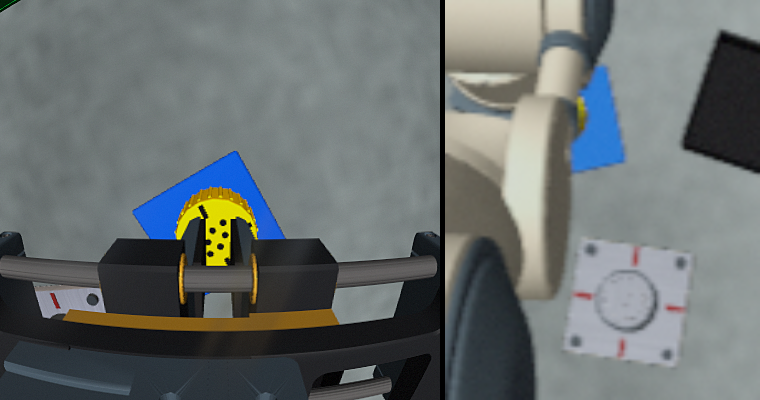

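```bash
python3 - <<'E'
from w import *
m=dict(np.load("pics/w2.npz"));im=cv2.imread("pics/w2.png");s=arm.state()
K=m["K"];T=m["cam_to_world"]
def proj(p):
    c=T[:3,:3].T@(np.array(p)-T[:3,3]);x,y,z=c[0],-c[1],-c[2];r=np.hypot(x,y);t=np.arctan2(r,z);return (K[0,2]+K[0,0]*t*x/r).round(1),(K[1,2]+K[1,1]*t*y/r).round(1)
e=s["eef_pos"];print(T[:3,3]-e)
for h in(0,.0255,.05,.08,.1): print(h,proj(e+[0,0,h]))
for p in [(317,185),(317,195),(277,235),(358,235)]: print(p,onz(m,*p,.036,True).round(4))
cv2.imwrite("pics/c3.png",cv2.resize(im[170:330,240:400],None,fx=3.7,fy=3.7,interpolation=2))
E
```

```text
[0.02493004 0.07111182 0.20709079]
0 (np.float64(316.9), np.float64(223.5))
0.0255 (np.float64(316.9), np.float64(237.2))
0.05 (np.float64(316.8), np.float64(253.9))
0.08 (np.float64(316.7), np.float64(281.2))
0.1 (np.float64(316.6), np.float64(305.3))
(317, 185) [0.6316 0.0577 0.036 ]
(317, 195) [0.6295 0.0518 0.036 ]
(277, 235) [0.5969 0.0353 0.036 ]
(358, 235) [0.6455 0.0185 0.036 ]
```

View pics/c3.png

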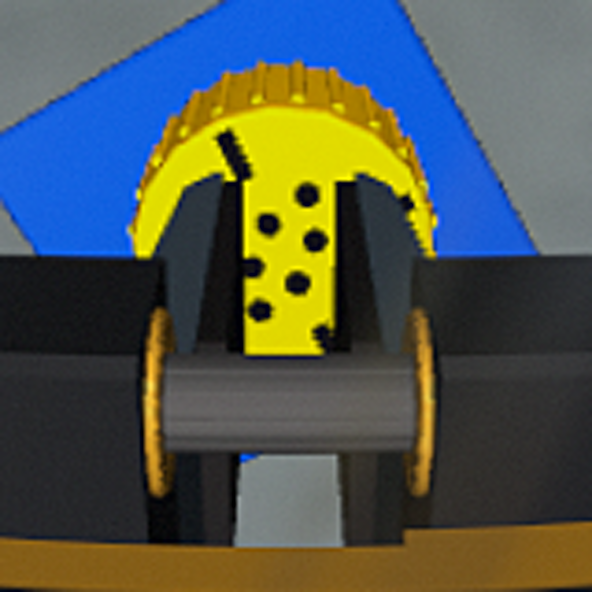

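The lid has not moved: it is still at (0.621, 0.027). The fingers closed above it, so the real fingertips lie roughly 30 mm or more behind the reported TCP. I open, go lower in small steps while watching the force, and test the grip.

Emit:
{"fn": "carry_out", "kwargs": {
  "linear": [
    [0,0,0],
    [0,0,0],
    [0,0,0],
    [0,0,0],
    [0,0,0],
    [0,0,0],
    [0,0,0],
    [0,0,0],
    [0,0,4],
    [0,0,4]
  ],
  "yaw": [0,0,0,0,0,0,0,0,0,0],
  "fingers": [1,1,1,1,1,1,1,1,1,1]
}}

```text
t: 6.55
eef_pos: [0.6204, 0.0257, 0.0022]
tool_rot: [180.0, 0.0, -19.0]
wrist_force: [0.6, 1.0, -0.3]
grip_width: 0.0907
```

```bash
python3 - <<'E'
from w import *
s,m,im=look("w3");print(s["eef_pos"],s["wrist_force"],s["grip_width"])
a=im[160:330,180:460];c=cv2.resize(a,None,fx=2.8,fy=2.8,interpolation=2);save("c4.png",c)
E
```

```text
[0.62035851 0.0257152  0.00218276] [ 0.55348391  1.01881167 -0.30746472] 0.09073933890682175
```

View pics/c4.png

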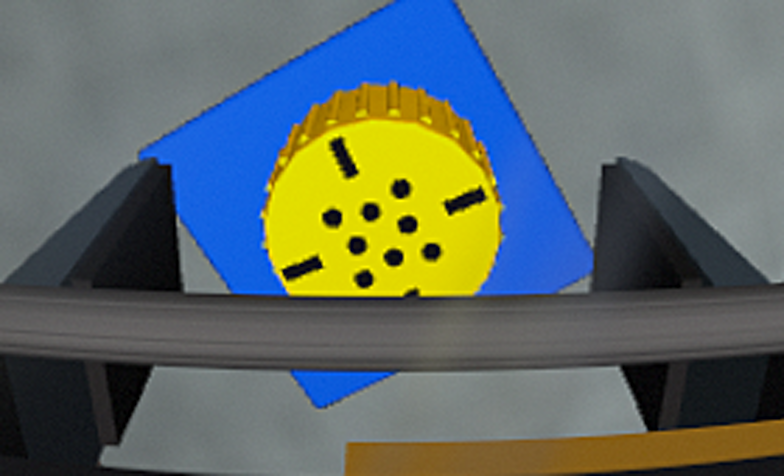

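The crop shows the open fingers straddling the lid. Their inner tip corners, at (172,162) and (602,162) in the crop, lie at z≈0.040 while the TCP reads 0.002. So the tips are about 38 mm behind the reported TCP, and I go down 28 mm more and close.

Emit:
{"fn": "carry_out", "kwargs": {
  "linear": [
    [0,0,7],
    [0,0,7],
    [0,0,7],
    [0,0,7],
    [0,0,0],
    [0,0,0],
    [0,0,0],
    [0,0,0],
    [0,0,0],
    [0,0,0]
  ],
  "yaw": [0,0,0,0,0,0,0,0,0,0],
  "fingers": [1,1,1,1,0.2,0.1,0.1,0.1,0.1,0.1],
  "squeeze": 6
}}

```text
t: 7.85
eef_pos: [0.6206, 0.0257, -0.0253]
tool_rot: [-180.0, -0.0, -19.0]
wrist_force: [-0.4, -0.3, 1.9]
grip_width: 0.054
```

Emit:
{"fn": "carry_out", "kwargs": {
  "linear": [
    [0,0,0],
    [0,0,0],
    [0,0,0],
    [0,0,0],
    [0,0,0],
    [0,0,0],
    [0,0,0],
    [0,0,0],
    [0,0,0],
    [0,0,0]
  ],
  "yaw": [0,0,0,-0.18,-0.18,-0.18,-0.18,-0.18,-0.18,-0.18],
  "fingers": [0.8,0.8,0.8,0.8,0.8,0.8,0.8,0.8,0.8,0.8]
}}

```text
t: 9.1
eef_pos: [0.6204, 0.0257, -0.0255]
tool_rot: [-180.0, 0.0, 53.5]
wrist_force: [-0.4, -0.3, 0.5]
grip_width: 0.0821
```

Emit:
{"fn": "carry_out", "kwargs": {
  "linear": [
    [0,0,0],
    [0,0,0],
    [0,0,0],
    [0,0,0],
    [0,0,0],
    [0,0,0],
    [0,0,0],
    [0,0,0],
    [0,0,0],
    [0,0,0]
  ],
  "yaw": [-0.17,-0.14,0,0,0,0,0,0,0,0],
  "fingers": [0.8,0.8,0.1,0.1,0.1,0.1,0.1,0.1,0.1,0.1]
}}

```text
t: 10.35
eef_pos: [0.6205, 0.0257, -0.0255]
tool_rot: [180.0, -0.0, 70.9]
wrist_force: [-0.2, 0.3, -0.1]
grip_width: 0.0535
```

Emit:
{"fn": "carry_out", "kwargs": {
  "linear": [
    [0,0,0],
    [0,0,0],
    [0,0,0],
    [0,0,-32],
    [0,0,-32],
    [0,0,-32],
    [0,0,-32],
    [0,0,-32],
    [0,0,-32],
    [0,0,0]
  ],
  "yaw": [0,0,0,0,0,0,0,0,0,0],
  "fingers": [0.8,0.8,0.8,0.8,0.8,0.8,0.8,0.8,0.8,0.8]
}}

```text
t: 11.6
eef_pos: [0.6218, 0.0257, 0.169]
tool_rot: [179.8, -0.1, 70.9]
wrist_force: [0.7, 0.0, -0.5]
grip_width: 0.082
```

```bash
cat >> w.py <<'E'
def mw(m,pts,z): return np.array([onz(m,u,v,z,True)[:2] for u,v in pts])
def bars(m,im,z,ce0):
    "lid centre and bar angles (mod 90) from black bars; ce0 rough centre"
    k=yel(im);c=max(cv2.findContours(k,0,1)[0],key=cv2.contourArea)
    hull=np.zeros_like(k);cv2.fillConvexPoly(hull,cv2.convexHull(c),255)
    d=((cv2.cvtColor(im,cv2.COLOR_RGB2HSV)[...,2]<90)*255).astype(np.uint8)&hull
    n,_,st,cc=cv2.connectedComponentsWithStats(d)
    P=[mw(m,[cc[i]],z)[0] for i in range(1,n) if st[i,4]>=7];P=np.array(P)
    P=P[np.abs(np.hypot(*(P-ce0).T)-.0195)<.0045]
    return P
def redlines(m,im,g0,z=.012):
    hsv=cv2.cvtColor(im,cv2.COLOR_RGB2HSV);k=cv2.inRange(hsv,(0,120,80),(10,255,255))|cv2.inRange(hsv,(170,120,80),(180,255,255))
    n,_,st,cc=cv2.connectedComponentsWithStats(k)
    P=np.array([mw(m,[cc[i]],z)[0] for i in range(1,n) if 10<st[i,4]<400])
    return P[np.abs(np.hypot(*(P-g0).T)-.04)<.008]
def quad(P):
    c=P.mean(0);a=np.degrees(np.arctan2(*(P-c).T[::-1]));r=np.hypot(*(P-c).T)
    f=np.degrees(np.angle(np.exp(4j*np.radians(a)).mean()))/4;return c.round(4),f.round(2),r.round(4),a.round(1)
E
python3 - <<'E'
from w import *
s,m,im=look("w4");e=s["eef_pos"];print(e,s["tool_rot"],s["t"])
P=bars(m,im,.036,e[:2]);print("lid",quad(P),"bias",(P.mean(0)-e[:2]).round(4))
print("gauge",quad(redlines(m,im,np.array([.454,-.038]))))
m1=dict(np.load("pics/w1.npz"));i1=cv2.imread("pics/w1.png")[...,::-1].copy()
print("w1",quad(bars(m1,i1,.036,np.array([.62,.026]))))
E
```

```text
[0.6218435  0.02567644 0.16895926] [ 1.79763519e+02 -6.99367375e-02  7.09036412e+01] 11.6
lid (array([nan, nan]), np.float64(nan), array([], dtype=float64), array([], dtype=float64)) bias [nan nan]
gauge (array([ 0.4537, -0.0379]), np.float64(-9.36), array([0.0408, 0.0407, 0.042 , 0.0401]), array([169.7,  80.2, -98.9,  -8.4]))
w1 (array([nan, nan]), np.float64(nan), array([], dtype=float64), array([], dtype=float64))w.py:25: RuntimeWarning: Mean of empty slice.
  c=P.mean(0);a=np.degrees(np.arctan2(*(P-c).T[::-1]));r=np.hypot(*(P-c).T)
  ret = um.true_divide(
w.py:26: RuntimeWarning: Mean of empty slice.
  f=np.degrees(np.angle(np.exp(4j*np.radians(a)).mean()))/4;return c.round(4),f.round(2),r.round(4),a.round(1)
  ret = ret.dtype.type(ret / rcount)
<stdin>:3: RuntimeWarning: Mean of empty slice.
```

```bash
python3 - <<'E'
s=open('w.py').read()
s=s.replace("c=max(cv2.findContours(k,0,1)[0],key=cv2.contourArea)\n    hull","c=max([c for c in cv2.findContours(k,0,1)[0] if np.hypot(*(mw(m,[cv2.minEnclosingCircle(c)[0]],z)[0]-ce0))<.012],key=cv2.contourArea)\n    hull")
open('w.py','w').write(s)
E
python3 - <<'E'
from w import *
L=np.array([.6205,.0257])
s,m,im=look("w5");print(s["eef_pos"],s["tool_rot"])
print("w5",quad(bars(m,im,.036,L)));print("gauge",quad(redlines(m,im,np.array([.454,-.038]))))
for n in("w4","w1"):
    m1=dict(np.load(f"pics/{n}.npz"));i1=cv2.imread(f"pics/{n}.png")[...,::-1].copy()
    print(n,quad(bars(m1,i1,.036,L)))
E
```

```text
[0.62090176 0.02570106 0.16733316] [ 1.79898639e+02 -2.83163843e-02  7.09050964e+01]
w5 (array([0.6211, 0.0256]), np.float64(5.38), array([0.0196, 0.0198, 0.0198, 0.0193]), array([-175. ,   95.3,  -84. ,    5.2]))
gauge (array([ 0.4537, -0.0379]), np.float64(-9.36), array([0.0407, 0.0407, 0.0421, 0.0401]), array([169.7,  80.3, -98.9,  -8.4]))
w4 (array([0.6213, 0.0254]), np.float64(5.55), array([0.0196, 0.0193, 0.0197, 0.0196]), array([-174.7,   95.2,  -84.8,    6.5]))
w1 (array([0.62  , 0.0254]), np.float64(5.08), array([0.0196, 0.0199, 0.0194, 0.0199]), array([-173.9,   95.2,  -85.7,    4.7]))
```

The camera's offset from the mechanically centred lid is only about 0.6 mm. The lid's bars stand at 5.4° and the gauge's lines at −9.2°. Now I grip the lid and lift it.

Emit:
{"fn": "carry_out", "kwargs": {
  "linear": [
    [0,0,32],
    [0,0,32],
    [0,0,32],
    [0,0,32],
    [0,0,32],
    [0,0,32],
    [0,0,0],
    [0,0,0],
    [0,0,0],
    [0,0,0]
  ],
  "yaw": [0,0,0,0,0,0,0,0,0,0],
  "fingers": [0.8,0.8,0.8,0.8,0.8,0.8,0.1,0.1,0.1,0.1],
  "squeeze": 8
}}

```text
t: 12.95
eef_pos: [0.6212, 0.0257, -0.0243]
tool_rot: [179.9, -0.0, 70.9]
wrist_force: [-0.1, 0.2, 7.1]
grip_width: 0.0541
```

Emit:
{"fn": "carry_out", "kwargs": {
  "linear": [
    [0,0,0],
    [0,0,-20],
    [0,0,-40],
    [0,0,-40],
    [-20,-25,-40],
    [-25,-30,-25],
    [-25,-30,0],
    [-25,-30,0],
    [-20,-22,0],
    [0,0,0]
  ],
  "yaw": [0,0,0,0,0,0,0,0,0,0],
  "fingers": [0.1,0.1,0.1,0.1,0.1,0.1,0.1,0.1,0.1,0.1]
}}

```text
t: 14.2
eef_pos: [0.4517, -0.0385, 0.14]
tool_rot: [-180.0, 0.0, 70.8]
wrist_force: [0.6, -0.1, -0.7]
grip_width: 0.0543
```

```bash
python3 - <<'E'
from w import *
s,m,im=look("w6");s,m,im=look("w6");e=s["eef_pos"];print(e,s["tool_rot"],s["grip_width"],s["wrist_force"])
g=quad(redlines(m,im,np.array([.454,-.038])));print("gauge",g)
d=g[0]-[.0004,0]-e[:2];y=np.radians(s["tool_rot"][2]);print("move tool xy",d@[np.cos(y),np.sin(y)]*1e3,d@[np.sin(y),-np.cos(y)]*1e3)
save("w6v.png",im)
E
```

```text
[ 0.45325439 -0.03834167  0.14010281] [ 1.79944451e+02 -9.40406734e-03  7.08515256e+01] 0.05423006427265031 [ 0.15965205 -0.11380628 -0.31610733]
gauge (array([ 0.4411, -0.0352]), np.float64(-9.16), array([0.027 , 0.0423, 0.0422]), array([170.9,  62. , -80.7]))
move tool xy -1.1502052835102916 -12.89029983154413
```

View pics/w6v.png

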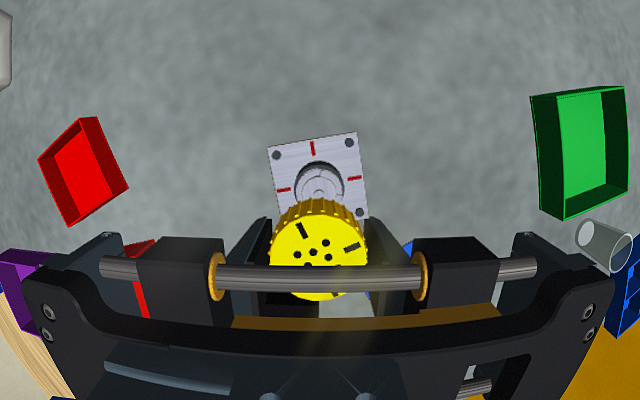

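The held lid is at (319,250). The gauge's top, left and right lines show at (313,147), (283,190) and (354,178); the fourth is hidden. I solve for the centre from these three.

```bash
python3 - <<'E'
from w import *
from scipy.optimize import least_squares as LS
m=dict(np.load("pics/w6.npz"));im=cv2.imread("pics/w6.png")[...,::-1].copy()
P=redlines(m,im,np.array([.454,-.038]));print(P.round(4))
c=P.mean(0);k=np.round((np.degrees(np.arctan2(*(P-[.454,-.038]).T[::-1]))+9.2)/90)*np.pi/2
f=lambda p:(p[:2]+.0405*np.c_[np.cos(k+p[2]),np.sin(k+p[2])]-P).ravel()
r=LS(f,[.454,-.038,-.16]);print("gauge",r.x[:2].round(4),np.degrees(r.x[2]).round(2),(r.fun*1e3).round(2))
e=arm.state()["eef_pos"];print(e)
# held lid: bars at height eef+.0615
h=e[2]+.0615;B=bars(m,im,h,e[:2]);q=B-e[:2];print("lid bars",np.hypot(*q.T).round(4),np.degrees(np.arctan2(*q.T[::-1])).round(1))
d=r.x[:2]-[.0004,0]-e[:2];y=np.radians(70.85);print("move tool xy",(d@[np.cos(y),np.sin(y)]*1e3).round(2),(d@[np.sin(y),-np.cos(y)]*1e3).round(2))
E
```

```text
[[ 0.4144 -0.0309]
 [ 0.4609  0.0022]
 [ 0.4479 -0.0768]]
gauge [ 0.4544 -0.0374] -9.29 [ 0.01  0.1   0.02  0.45 -0.04 -0.55]
[ 0.45403567 -0.03822786  0.14004782]
lid bars [0.0207 0.0198] [-175.3   99. ]
move tool xy 0.81 -0.29
```

Emit:
{"fn": "carry_out", "kwargs": {
  "linear": [
    [0.6,0,0],
    [0,0,20],
    [0,0,25],
    [0,0,25],
    [0,0,20],
    [0,0,10],
    [0,0,0],
    [0,0,0],
    [0,0,0],
    [0,0,0]
  ],
  "yaw": [0.1,0.1,0.056,0,0,0,0,0,0,0],
  "fingers": [0.1,0.1,0.1,0.1,0.1,0.1,0.1,0.1,0.1,0.1],
  "squeeze": 6
}}

```text
t: 15.55
eef_pos: [0.4538, -0.0376, 0.0399]
tool_rot: [180.0, -0.0, 56.2]
wrist_force: [-0.0, 0.1, -0.3]
grip_width: 0.0543
```

Emit:
{"fn": "carry_out", "kwargs": {
  "linear": [
    [0,0,2],
    [0,0,2],
    [0,0,2],
    [0,0,2],
    [0,0,2],
    [0,0,2],
    [0,0,2],
    [0,0,0],
    [0,0,0],
    [0,0,0]
  ],
  "yaw": [0,0,0,0,0,0,0,0,0,0],
  "fingers": [0.1,0.1,0.1,0.1,0.1,0.1,0.1,0.1,0.1,0.1]
}}

```text
t: 16.8
eef_pos: [0.4536, -0.0376, 0.0256]
tool_rot: [180.0, -0.0, 56.2]
wrist_force: [0.2, 0.1, 0.2]
grip_width: 0.0539
```

Emit:
{"fn": "carry_out", "kwargs": {
  "linear": [
    [0,0,1],
    [0,0,1],
    [0,0,1],
    [0,0,1],
    [0,0,1],
    [0,0,0],
    [0,0,0],
    [0,0,0],
    [0,0,0],
    [0,0,0]
  ],
  "yaw": [0,0,0,0,0,0,0,0,0,0],
  "fingers": [0.1,0.1,0.1,0.1,0.1,0.1,0.1,0.1,0.1,0.1]
}}

```text
t: 18.05
eef_pos: [0.4536, -0.0376, 0.0205]
tool_rot: [180.0, 0.0, 56.2]
wrist_force: [-0.1, -0.9, -1.8]
grip_width: 0.0543
```

Emit:
{"fn": "carry_out", "kwargs": {
  "linear": [
    [0,0,1],
    [0,0,1],
    [0,0,1],
    [0,0,0],
    [0,0,0],
    [0,0,0],
    [0,0,0],
    [0,0,0],
    [0,0,0],
    [0,0,0]
  ],
  "yaw": [0,0,0,0,0,0,0,0,0,0],
  "fingers": [0.1,0.1,0.1,0.1,0.1,0.1,0.1,0.1,0.1,0.1]
}}

```text
t: 19.3
eef_pos: [0.4536, -0.0377, 0.0176]
tool_rot: [180.0, 0.0, 56.2]
wrist_force: [-0.9, -0.4, 4.5]
grip_width: 0.054
```

```bash
python3 - <<'E'
from w import *
s,m,im=look("w7");print(s["eef_pos"],s["wrist_force"].round(2),s["torque"].round(3))
sd=capture("side");save("side7.png",sd)
c=np.zeros((400,800,3),np.uint8);c[:,:400]=cv2.resize(im[150:300,245:395],(400,400));c[:,400:]=cv2.resize(sd[165:245,250:330],(400,400));save("c7.png",c)
E
```

```text
[ 0.45358234 -0.03765317  0.01762767] [-0.91 -0.43  4.51] [-0.183  0.106 -0.01 ]
```

View pics/c7.png

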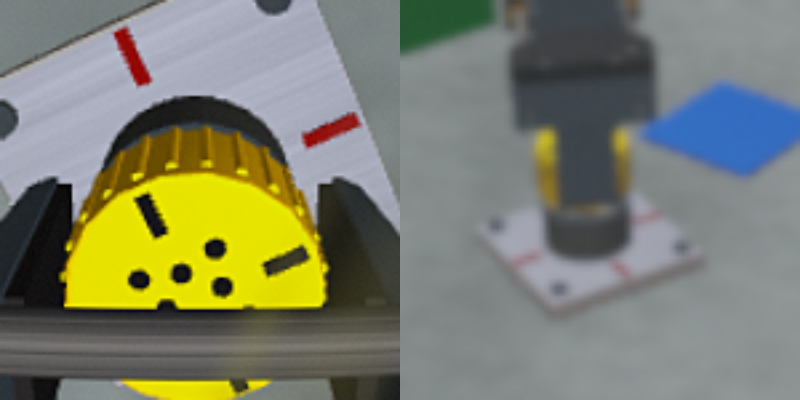

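The lid sits on the thread with its bars in line with the red lines, the rim is 7 mm above the collar, and the force is 4.5 N. Now I screw gently, 5.1 mm down per radian.

Emit:
{"fn": "carry_out", "kwargs": {
  "linear": [
    [0,0,0.4],
    [0,0,0.5],
    [0,0,0.5],
    [0,0,0.5],
    [0,0,0.5],
    [0,0,0],
    [0,0,0],
    [0,0,0],
    [0,0,0],
    [0,0,0]
  ],
  "yaw": [0.1,0.1,0.1,0.1,0.1,0,0,0,0,0],
  "fingers": [0.1,0.1,0.1,0.1,0.1,0.1,0.1,0.1,0.1,0.1]
}}

```text
t: 20.65
eef_pos: [0.4536, -0.0376, 0.0151]
tool_rot: [180.0, -0.0, 27.6]
wrist_force: [0.4, -0.5, 2.9]
grip_width: 0.0543
```

```bash
cat > lidyaw.py <<'E'
from w import *
n=__import__("sys").argv[1]
s,m,im=look(n);e=s["eef_pos"];print(s["t"],e.round(4),s["tool_rot"][2].round(2),s["wrist_force"].round(2),s["torque"].round(3),s["grip_width"].round(4))
h=e[2]+.0615
for dz in(0,.003):
    try:
        B=bars(m,im,h+dz,e[:2]);q=B-e[:2];print("bars",np.hypot(*q.T).round(4),np.degrees(np.arctan2(*q.T[::-1])).round(1))
    except Exception as x:print(x)
E
python3 lidyaw.py w8; python3 - <<'E'
from w import *
m=dict(np.load("pics/w7.npz"));im=cv2.imread("pics/w7.png")[...,::-1].copy();e=np.array([.4536,-.0377]);B=bars(m,im,.0791,e);q=B-e;print("w7",np.hypot(*q.T).round(4),np.degrees(np.arctan2(*q.T[::-1])).round(1))
E
```

```text
w7 [0.0197 0.0199] [169.9  81.5]Traceback (most recent call last):
  File "lidyaw.py", line 3, in <module>
    s,m,im=look(n);e=s["eef_pos"];print(s["t"],e.round(4),s["tool_rot"][2].round(2),s["wrist_force"].round(2),s["torque"].round(3),s["grip_width"].round(4))
                                                                                                                                   ^^^^^^^^^^^^^^^^^^^^^
AttributeError: 'float' object has no attribute 'round'
```

```bash
sed -i 's/s\["grip_width"\].round(4)/round(s["grip_width"],4)/' lidyaw.py; python3 lidyaw.py w8
```

```text
20.7 [ 0.4536 -0.0376  0.0151] 27.61 [-0.2   0.65  3.38] [-0.085 -0.112  0.012] 0.0541
bars [0.0197 0.0201] [140.6  53.3]
bars [0.0208 0.0205] [138.9  57.2]
```

Emit:
{"fn": "carry_out", "kwargs": {
  "linear": [
    [0,0,0.5],
    [0,0,0.5],
    [0,0,0],
    [0,0,0],
    [0,0,0],
    [0,0,0],
    [0,0,0],
    [0,0,0],
    [0,0,0],
    [0,0,0]
  ],
  "yaw": [0.1,0.1,0,0,0,0,0,0,0,0],
  "fingers": [0.1,0.1,0.1,0.1,0.1,0.1,0.1,0.1,0.1,0.1]
}}

```text
t: 22.0
eef_pos: [0.4537, -0.0376, 0.0142]
tool_rot: [180.0, -0.0, 16.1]
wrist_force: [-0.3, -0.5, 6.0]
grip_width: 0.0539
```

```bash
python3 lidyaw.py w9
```

```text
22.0 [ 0.4537 -0.0376  0.0142] 16.14 [-0.26 -0.46  6.03] [-0.143 -0.004  0.012] 0.0539
bars [0.0198 0.0201] [129.1  41.9]
bars [0.0208 0.0204] [127.4  45.8]
```

Emit:
{"fn": "carry_out", "kwargs": {
  "linear": [
    [0,0,0.4],
    [0,0,0.4],
    [0,0,0],
    [0,0,0],
    [0,0,0],
    [0,0,0],
    [0,0,0],
    [0,0,0],
    [0,0,0],
    [0,0,0]
  ],
  "yaw": [0.1,0.1,0,0,0,0,0,0,0,0],
  "fingers": [0.1,0.1,0.1,0.1,0.1,0.1,0.1,0.1,0.1,0.1]
}}

```text
t: 23.3
eef_pos: [0.4539, -0.0377, 0.0135]
tool_rot: [180.0, -0.0, 4.7]
wrist_force: [0.2, -0.2, 7.7]
grip_width: 0.0537
```

```bash
python3 lidyaw.py w10
```

```text
23.3 [ 0.4539 -0.0377  0.0135] 4.68 [ 0.25 -0.22  7.75] [-0.152 -0.067  0.014] 0.0537
bars [0.0198 0.0202] [117.9  30. ]
bars [0.0208 0.0205] [116.2  33.9]
```

Emit:
{"fn": "carry_out", "kwargs": {
  "linear": [
    [0,0,0.4],
    [0,0,0.4],
    [0,0,0],
    [0,0,0],
    [0,0,0],
    [0,0,0],
    [0,0,0],
    [0,0,0],
    [0,0,0],
    [0,0,0]
  ],
  "yaw": [0.1,0.1,0,0,0,0,0,0,0,0],
  "fingers": [0.1,0.1,0.1,0.1,0.1,0.1,0.1,0.1,0.1,0.1]
}}

```text
t: 24.6
eef_pos: [0.4539, -0.0377, 0.0127]
tool_rot: [180.0, -0.0, -6.8]
wrist_force: [1.6, -1.0, 5.5]
grip_width: 0.0542
```

```bash
python3 lidyaw.py w11
```

```text
24.6 [ 0.4539 -0.0377  0.0127] -6.78 [ 1.58 -0.99  5.51] [-0.265 -0.082 -0.076] 0.0542
bars [0.0195 0.0199] [108.1  17.8]
bars [0.0205 0.0202] [106.3  21.8]
```

Emit:
{"fn": "carry_out", "kwargs": {
  "linear": [
    [0,0,0.4],
    [0,0,0],
    [0,0,0],
    [0,0,0],
    [0,0,0],
    [0,0,0],
    [0,0,0],
    [0,0,0],
    [0,0,0],
    [0,0,0]
  ],
  "yaw": [0.1,0,0,0,0,0,0,0,0,0],
  "fingers": [0.1,0.1,0.1,0.1,0.1,0.1,0.1,0.1,0.1,0.1]
}}

```text
t: 25.9
eef_pos: [0.4538, -0.0376, 0.0122]
tool_rot: [-180.0, -0.0, -12.5]
wrist_force: [4.3, 0.4, 2.3]
grip_width: 0.054
```

```bash
python3 lidyaw.py w12
```

```text
25.9 [ 0.4538 -0.0376  0.0122] -12.52 [4.32 0.43 2.25] [ 0.117 -0.849 -0.037] 0.054
bars [0.0191 0.0198] [108.  16.]
bars [0.02   0.0202] [105.8  19.9]
```

The lid has stopped at about 1.11 rad while the tool slips on it, so it looks solid. The bars suggest it slid about 2 mm up in the grip. I release to relax the loads, regrip a little higher and firmer (9 N), and test once more.

Emit:
{"fn": "carry_out", "kwargs": {
  "linear": [
    [0,0,0],
    [0,0,0],
    [0,0,0],
    [0,0,-1],
    [0,0,-0.7],
    [0,0,0],
    [0,0,0],
    [0,0,0],
    [0,0,0],
    [0,0,0]
  ],
  "yaw": [0,0,0,0,0,0,0,0,0,0],
  "fingers": [0.5,0.5,0.5,0.5,0.5,0.1,0.1,0.1,0.1,0.1],
  "squeeze": 9
}}

```text
t: 27.2
eef_pos: [0.4537, -0.0376, 0.0138]
tool_rot: [180.0, -0.0, -12.5]
wrist_force: [0.9, -0.8, 1.6]
grip_width: 0.0537
```

```bash
python3 lidyaw.py w13
```

```text
27.2 [ 0.4537 -0.0376  0.0138] -12.52 [ 0.88 -0.83  1.64] [-0.366  0.032  0.007] 0.0537
bars [0.0194 0.02  ] [106.9  18.3]
bars [0.0204 0.0204] [104.7  22. ]
```

Emit:
{"fn": "carry_out", "kwargs": {
  "linear": [
    [0,0,0.2],
    [0,0,0.2],
    [0,0,0.2],
    [0,0,0],
    [0,0,0],
    [0,0,0],
    [0,0,0],
    [0,0,0],
    [0,0,0],
    [0,0,0]
  ],
  "yaw": [0.04,0.04,0.04,0,0,0,0,0,0,0],
  "fingers": [0.1,0.1,0.1,0.1,0.1,0.1,0.1,0.1,0.1,0.1]
}}

```text
t: 28.5
eef_pos: [0.4538, -0.0376, 0.0133]
tool_rot: [-180.0, -0.0, -19.4]
wrist_force: [1.8, 0.7, 5.0]
grip_width: 0.0543
```

```bash
python3 lidyaw.py w14; python3 - <<'E'
from w import *
im=cv2.imread("pics/w14.png")[...,::-1];sd=capture("side");save("side14.png",sd);s7=cv2.imread("pics/side7.png")[...,::-1]
c=np.zeros((400,800,3),np.uint8);c[:,:400]=cv2.resize(im[150:300,245:395],(400,400));c[:,400:]=cv2.resize(sd[180:230,262:312],(400,400));save("c14.png",c)
E
```

```text
28.5 [ 0.4538 -0.0376  0.0133] -19.38 [1.8  0.67 4.98] [ 0.168 -0.242  0.246] 0.0543
bars [0.0193 0.0199] [103.2  13.3]
bars [0.0202 0.0204] [100.8  17. ]
```

View pics/c14.png

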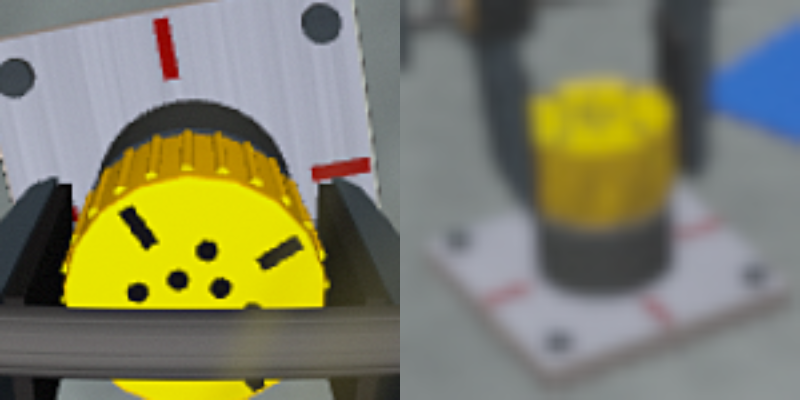

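The lid has turned about 1.18 rad in total and now resists at 0.25 Nm, so I won't push further. That angle is borderline, so I let go, back off and triangulate the lid's height from two views.

Emit:
{"fn": "carry_out", "kwargs": {
  "linear": [
    [0,0,0],
    [0,0,0],
    [0,0,0],
    [0,0,-25],
    [0,0,-45],
    [-20,0,-45],
    [-40,0,-40],
    [0,0,0],
    [0,0,0],
    [0,0,0]
  ],
  "yaw": [0,0,0,0,0,0,0,0,0,0],
  "fingers": [0.7,0.7,0.7,0.7,0.7,0.7,0.7,0.7,0.7,0.7]
}}

```text
t: 29.85
eef_pos: [0.3971, -0.0178, 0.1674]
tool_rot: [180.0, 0.1, -19.4]
wrist_force: [0.6, 0.8, -0.6]
grip_width: 0.0776
```

```bash
python3 - <<'E'
from w import *
look("vA");s,m,im=look("vA");print(s["t"],s["eef_pos"])
E
```

```text
29.9 [ 0.39707587 -0.0177926   0.16736307]
```

Emit:
{"fn": "carry_out", "kwargs": {
  "linear": [
    [40,0,0],
    [40,0,0],
    [40,0,0],
    [0,0,0],
    [0,0,0],
    [0,0,0],
    [0,0,0],
    [0,0,0],
    [0,0,0],
    [0,0,0]
  ],
  "yaw": [0,0,0,0,0,0,0,0,0,0],
  "fingers": [0.7,0.7,0.7,0.7,0.7,0.7,0.7,0.7,0.7,0.7]
}}

```text
t: 31.2
eef_pos: [0.5101, -0.0575, 0.1683]
tool_rot: [-180.0, -0.0, -19.4]
wrist_force: [0.1, -1.0, 0.2]
grip_width: 0.0776
```

```bash
python3 - <<'E'
from w import *
s,m,im=look("vB");print(s["t"],s["eef_pos"])
from scipy.optimize import least_squares as LS
V={}
for n in("vA","vB"):
    m=dict(np.load(f"pics/{n}.npz"));im=cv2.imread(f"pics/{n}.png")[...,::-1].copy()
    G=np.array([.454,-.0377]);R=redlines(m,im,G);B=bars(m,im,.075,G);print(n,"red",quad(R),"bars",quad(B));V[n]=(m,R,B)
    i=[np.argmin(np.abs(np.angle(np.exp(1j*(np.arctan2(*(B-B.mean(0)).T[::-1])-a))))) for a in np.radians([-30,60,150,-120])];V[n]+=(B[i],)
# triangulate each bar: line through camera and plane point
def tri(PA,zA,a,b):
    c=[V[a][0]["cam_to_world"][:3,3],V[b][0]["cam_to_world"][:3,3]]
    out=[]
    for pa,pb in zip(*PA):
        A=[];y=[]
        for o,p in zip(c,(pa,pb)):
            d=np.r_[p,zA]-o;d/=np.linalg.norm(d);M=np.eye(3)-np.outer(d,d);A.append(M);y.append(M@o)
        out.append(np.linalg.lstsq(np.vstack(A),np.hstack(y),rcond=None)[0])
    return np.array(out)
T=tri((V["vA"][3],V["vB"][3]),.075,"vA","vB");print("bars xyz",T.round(4).tolist(),"mean z",T[:,2].mean())
def order4(R):
    a=np.degrees(np.arctan2(*(R-R.mean(0)).T[::-1]));return R[[np.argmin(np.abs((a-t+180)%360-180)) for t in(-9,81,171,-99)]]
if len(V["vA"][1])==4==len(V["vB"][1]):
    T2=tri((order4(V["vA"][1]),order4(V["vB"][1])),.012,"vA","vB");print("red z",T2[:,2],T2[:,2].mean(),T2.mean(0)); print("gap mm",1e3*(T[:,2].mean()-T2[:,2].mean()+.012-.072))
E
```

```text
31.2 [ 0.51013822 -0.057465    0.16826083]
vA red (array([ 0.4571, -0.0244]), np.float64(-8.38), array([0.0265, 0.0435, 0.043 ]), array([  82. ,  -26.8, -171.2])) bars (array([ 0.4544, -0.0376]), np.float64(14.9), array([0.0195, 0.0198, 0.0198, 0.0193]), array([ 104.9,   14.7, -165. ,  -75. ]))
vB red (array([ 0.4769, -0.0207]), np.float64(35.05), array([0.0282, 0.0282]), array([125.1, -54.9])) bars (array([ 0.4543, -0.0376]), np.float64(14.83), array([0.0193, 0.0195, 0.0196, 0.0191]), array([ 104.7,   14.5, -164.9,  -74.9]))
bars xyz [[0.4734, -0.0325, 0.0756], [0.4494, -0.0189, 0.0748], [0.4353, -0.0427, 0.0748], [0.4353, -0.0427, 0.0748]] mean z 0.07499739802542404
```

Triangulation puts the lid's top at z≈75.0 mm (views agree to 0.1 mm), so the gap is about 3 mm at 1.15 rad. A good lid would be at or below about 2 mm there and still turning freely, so this points to a bad one. For safety against a mere jam, I regrip, back off 0.3 rad and try again.

Emit:
{"fn": "carry_out", "kwargs": {
  "linear": [
    [-30,0,0],
    [-30,0,0],
    [0,0,20],
    [0,0,40],
    [0,0,40],
    [0,0,35],
    [0,0,20],
    [0,0,0],
    [0,0,0],
    [0,0,0]
  ],
  "yaw": [0,0,0,0,0,0,0,0,0,0],
  "fingers": [0.7,0.7,0.7,0.7,0.7,0.7,0.7,0.1,0.1,0.1],
  "squeeze": 7
}}

```text
t: 32.5
eef_pos: [0.454, -0.0376, 0.0141]
tool_rot: [-180.0, -0.1, -19.4]
wrist_force: [-0.6, 1.4, 2.0]
grip_width: 0.0541
```

Emit:
{"fn": "carry_out", "kwargs": {
  "linear": [
    [0,0,0],
    [0,0,-0.4],
    [0,0,-0.5],
    [0,0,-0.5],
    [0,0,0],
    [0,0,0.5],
    [0,0,0.5],
    [0,0,0.4],
    [0,0,0],
    [0,0,0]
  ],
  "yaw": [0,-0.1,-0.1,-0.1,0,0.1,0.1,0.1,0.08,0],
  "fingers": [0.1,0.1,0.1,0.1,0.1,0.1,0.1,0.1,0.1,0.1]
}}

```text
t: 33.75
eef_pos: [0.4542, -0.0377, 0.0135]
tool_rot: [-180.0, -0.1, -24.1]
wrist_force: [2.8, 0.3, 2.8]
grip_width: 0.0541
```

```bash
python3 lidyaw.py w15
```

```text
33.75 [ 0.4542 -0.0377  0.0135] -24.08 [2.84 0.25 2.75] [-0.042 -0.245  0.079] 0.0541
bars [0.0193 0.0198] [105.6  15.5]
bars [0.0202 0.0204] [102.8  18.9]
```

It stopped at the same place again, at about the same angle, so the lid is a bad one and goes to the red tub. I unscrew 1.14 rad.

Emit:
{"fn": "carry_out", "kwargs": {
  "linear": [
    [0,0,-0.4],
    [0,0,-0.5],
    [0,0,-0.5],
    [0,0,-0.5],
    [0,0,-0.5],
    [0,0,-0.5],
    [0,0,-0.5],
    [0,0,-0.5],
    [0,0,-0.5],
    [0,0,-0.3]
  ],
  "yaw": [-0.12,-0.12,-0.12,-0.12,-0.12,-0.12,-0.12,-0.12,-0.12,-0.06],
  "fingers": [0.1,0.1,0.1,0.1,0.1,0.1,0.1,0.1,0.1,0.1],
  "squeeze": 8
}}

```text
t: 35.05
eef_pos: [0.4533, -0.0375, 0.0179]
tool_rot: [-180.0, 0.0, 41.6]
wrist_force: [0.7, -1.0, 0.0]
grip_width: 0.054
```

```bash
python3 lidyaw.py w16
```

```text
35.05 [ 0.4533 -0.0375  0.0179] 41.56 [ 0.7  -0.96  0.03] [-0.021 -0.041  0.011] 0.054
bars [0.0189 0.0195] [172.1  79.9]
bars [0.0197 0.0201] [169.2  83.3]
```

The bars are back on the lines (126° against 125.7° at the start), and the force is near zero. I lift slowly.

Emit:
{"fn": "carry_out", "kwargs": {
  "linear": [
    [0,0,-0.5],
    [0,0,-1],
    [0,0,-1],
    [0,0,-1],
    [0,0,-1],
    [0,0,0],
    [0,0,0],
    [0,0,0],
    [0,0,0],
    [0,0,0]
  ],
  "yaw": [0,0,0,0,0,0,0,0,0,0],
  "fingers": [0.1,0.1,0.1,0.1,0.1,0.1,0.1,0.1,0.1,0.1]
}}

```text
t: 36.35
eef_pos: [0.4535, -0.0375, 0.0224]
tool_rot: [-180.0, 0.0, 41.3]
wrist_force: [-0.2, 0.2, -1.3]
grip_width: 0.0539
```

Emit:
{"fn": "carry_out", "kwargs": {
  "linear": [
    [0,0,-2],
    [0,0,-2],
    [0,0,-3],
    [0,0,-3],
    [0,0,-4],
    [0,0,-10],
    [0,0,-25],
    [0,0,-40],
    [0,0,-40],
    [0,0,0]
  ],
  "yaw": [0,0,0,0,0,0,0,0,0,0],
  "fingers": [0.1,0.1,0.1,0.1,0.1,0.1,0.1,0.1,0.1,0.1]
}}

```text
t: 37.6
eef_pos: [0.4552, -0.0379, 0.1544]
tool_rot: [179.7, -0.2, 41.3]
wrist_force: [-0.2, -0.5, -0.2]
grip_width: 0.0541
```

```bash
python3 lidyaw.py w17
```

```text
37.6 [ 0.4552 -0.0379  0.1544] 41.35 [-0.23 -0.51 -0.16] [-0.067  0.003 -0.023] 0.0541
bars [0.0193 0.0195] [171.8  80.7]
bars [0.0201 0.0201] [168.9  84.1]
```

Emit:
{"fn": "carry_out", "kwargs": {
  "linear": [
    [-18,30,0],
    [-20,36,0],
    [-20,36,0],
    [-20,36,0],
    [-20,36,0],
    [-20,36,0],
    [-20,36,0],
    [-21,37,0],
    [0,0,20],
    [0,0,25]
  ],
  "yaw": [0,0,0,0,0,0,0,0,0,0],
  "fingers": [0.1,0.1,0.1,0.1,0.1,0.1,0.1,0.1,0.1,0.1]
}}

```text
t: 38.9
eef_pos: [0.5205, -0.3553, 0.1046]
tool_rot: [-179.9, 0.0, 41.3]
wrist_force: [1.0, -0.3, -0.2]
grip_width: 0.054
```

```bash
python3 - <<'E'
from w import *
s,m,im=look("w18");print(s["eef_pos"],s["grip_width"]);save("w18v.png",im)
E
```

```text
[ 0.52054968 -0.35528462  0.10460647] 0.054040970687315795
```

View pics/w18v.png

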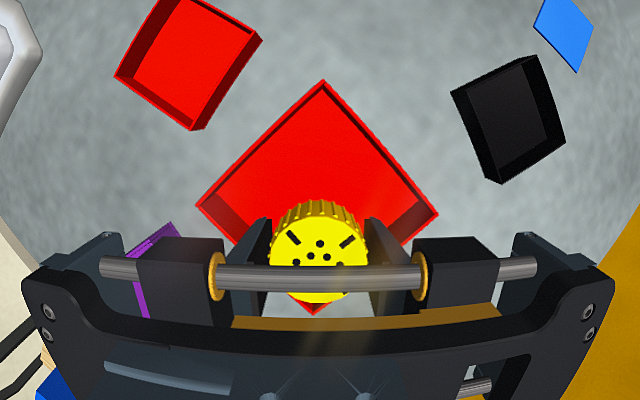

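The lid is over the larger red tub. The tub's rim corners, at (195,205), (438,213) and (323,80), centre it under the tool. I lower the lid and release it.

Emit:
{"fn": "carry_out", "kwargs": {
  "linear": [
    [0,0,25],
    [0,0,30],
    [0,0,30],
    [0,0,20],
    [0,0,12],
    [0,0,8],
    [0,0,0],
    [0,0,0],
    [0,0,0],
    [0,0,0]
  ],
  "yaw": [0,0,0,0,0,0,0,0,0,0],
  "fingers": [0.1,0.1,0.1,0.1,0.1,0.1,0.1,0.1,0.1,0.1]
}}

```text
t: 40.2
eef_pos: [0.5213, -0.3552, -0.0182]
tool_rot: [180.0, -0.0, 41.3]
wrist_force: [-0.3, -0.0, -0.8]
grip_width: 0.0541
```

Emit:
{"fn": "carry_out", "kwargs": {
  "linear": [
    [0,0,0],
    [0,0,0],
    [0,0,0],
    [0,0,-10],
    [0,0,-20],
    [0,0,-35],
    [0,0,-40],
    [0,0,-40],
    [0,0,-40],
    [0,0,0]
  ],
  "yaw": [0,0,0,0,0,0,0,0,0,0],
  "fingers": [0.5,0.5,0.5,0.5,0.5,0.5,0.5,0.5,0.5,0.5]
}}

```text
t: 41.45
eef_pos: [0.5225, -0.3562, 0.1704]
tool_rot: [179.6, -0.1, 41.3]
wrist_force: [0.6, 0.1, -0.3]
grip_width: 0.0681
```

```bash
python3 - <<'E'
from w import *
s,m,im=look("w19");e=s["eef_pos"];print(s["t"],e,s["wrist_force"].round(2),s["grip_width"]);B=bars(m,im,.036,e[:2]);print(quad(B));save("w19v.png",im)
E
```

```text
41.45 [ 0.52254974 -0.35624044  0.17040225] [ 0.57  0.13 -0.27] 0.06811918277281648
(array([ 0.5221, -0.3553]), np.float64(-8.38), array([0.0195, 0.0194, 0.0193, 0.0196]), array([171.8,  81.7, -98.6,  -8.5]))
```

View pics/w19v.png

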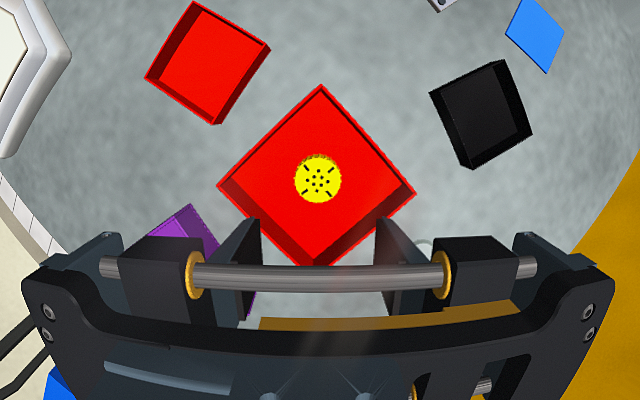

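The lid stands upright in the middle of the larger red tub at (318,180), and the gripper is clear of everything. I hand the job in.

```bash
python3 -c "
from plant import order;print(order.finish_job())"
```

```text
the job is handed in; nothing more can be done
None
```

I screwed the yellow lid onto the gauge, judged it bad because it stopped short of the collar, unscrewed it and put it in the larger red tub. I handed in at about 41.5 s of the 70 s; no verdict was reported.

**Why I called it bad:**
- **Angle:** it went solid after about 1.15 rad from bars-on-lines. That is just past the 0.7–1.1 rad given for a bad lid, and short of the 1.3 rad where a good one meets the collar.
- **Gap:** its height from two camera views left a gap of about 3 mm, against the 3.5 mm given for a bad lid. At that angle a good lid should be no more than about 2 mm up and still turning.
- **Repeat:** I backed it off 0.3 rad and screwed it in again, and it stopped at nearly the same place (within about 2°).

**Forces:** the wrist force stayed under about 8 N at every reading and the highest torque I read was 0.25 Nm. The force between lid and gauge was not measured directly.

**Last checks:** the lid stands upright at the centre of the larger red tub, at (0.522, −0.355). The gripper is open and clear, and the arm stayed well away from both jars. I did not photograph the jars again to confirm they had not moved.

**What disagreed:** the real fingertips are about 38 mm behind the reported tool point, so the first grasp closed above the lid without touching it. I corrected for this from the images.

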